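Heft three tins and hold up the full one

ROBOT

A 6-joint arm with a two-finger parallel gripper is mounted at the origin on the work surface. World frame = base frame: x ahead of the robot, y to its left, z up, the work surface at z = 0. Lengths are in mm, angles in rad, forces in N, time in s.
With the tool pointing down it reaches from about 350 to 875 mm from the base axis. Payload 4.2 kg.
Tool frame: the origin (TCP) lies between the finger pads; the fingertips stand 17 mm ahead of it and the grasp point (between the pads) lies 2 mm behind it (nose_length is the distance from the TCP to the fingertips, in mm); z points along the fingers, y is the direction in which the jaws open and shut (so a half turn about z gives the same grasp; the last joint's range is limited). The gripper opens to 85 mm and grips with 20 to 120 N. Pads are 22 mm wide; open, the fingers measure 114 mm over their backs; the gripper's body (76 mm by 85 mm) begins 54 mm behind the grasp point. The pads swing forward as they close: fully open they stand 13 mm farther back than shut.
Start: joints at [1.563, 0.385, 0.008, 0, -1.194, -0.259], TCP at [164.747, 602.875, 248.312] pointing down, gripper open.
Joint ranges: [-3.14, 3.14], [-1.21, 2.06], [-1.07, 1.41], [-3.16, 2.05], [-2.99, -0.16], [-3.1, 3.1]. Speed limits (rad/s): [2.79, 2.79, 3.14, 3.14, 3.14, 3.14].

INTERFACE

Orientations are given as a unit quaternion [x, y, z, w].
In Python, from bench import * gives the robot as it stands.
- The arm moves only by the tool jog_arm, never from a script. Its argument "increments" is a list of rows, each a list of 4 numbers: the shift along the tool's x, y, z in m, then the turn about the tool's z in degrees. A call has 1 to 10 rows; each row is the pose to reach, as a shift and turn from the pose measured when the call began, along the tool's axes at that moment; what a row does not reach only later rows make up. A row lasts 1/8 s, in which the tool goes at most 62.5 mm and 10.7 degrees, less where a joint would pass 70% of its speed; a pose out of reach is approached as far as the arm can. A call with a gripper value outside its range is refused whole. "hand" is the gripper's target within -1 to 1 (fully open at 1, half-way at 0, shut at -1), set as the call begins (left out, the last holds). The fingers move at their own pace and stop on an object; the grip force is fixed at half the most. Time passes only in rows, so rows that repeat a pose let the fingers close. It gives the time, the measured TCP pose, the force and the opening at its end, in the units of the state.
- read_state(): the state, without advancing time (a new reading comes with each control period).
- get_image(name): name is "side" or "top" or "wrist"; returns the picture (384x512x3 uint8, red, green, blue); there is no depth.
- calibration(name): a dict with "fx", "fy", "cx", "cy" (pixels), "position" and "rotation" of the camera in the world; the wrist camera has in their place "hand_eye" (4x4, takes a point from camera to tool coordinates, whose origin is the TCP and whose axes are the flange's). Camera axes: x right, y up, looking along -z (the intrinsics and any distortion apply to the point x, -y, -z); pixel columns grow to the right and rows downward; lengths in mm; the calibration is good to about 2 mm. A picture is of the moment at which its call begins: read the wrist's pose just before it. calibration takes no time and is no camera call.
- job_done(): hands the job in, once; it reports no verdict.
The state is a dict: "clock": time; "joints": joint angles; "joint_vel": joint speeds; "joint_efforts": joint torques, N m; "position": TCP position; "ee_rot": TCP orientation; "contact_force": force on the tool from outside, world axes, zero at the start; "wrist_torque": the same for the moment, N m; "gripper_width": finger opening in mm.
Only numpy, scipy, OpenCV 4.12 (cv2) and the standard library are available. Lean on these libraries where they do the work, as an engineer would, in place of code of your own. Each camera call takes 0.05 s, during which the arm holds its last target.

TASK

Three identical closed turquoise tins stand in a row on the plank, and only their weight tells which one is full. Heft them one at a time, first the one on the robot's left, then the middle one, then the one on its right, lifting each clear of the plank and standing it back where it was without dropping or tipping it, and leave the bowl, mugs, coaster and box alone. Then hold the heaviest tin up, upright and still, about 12 cm clear of the plank, with the other two standing in their places, and finish while still holding it (if the last one hefted is the heaviest, you may simply keep it up).

Things in the scene. Friction and masses are not known exactly. Their poses are not given: they have to be found in the camera images.
- tin_left: the robot's leftmost (+y) of three look-alike tins: closed, rigid, round, turquoise with flat silver lid, 62 mm diameter, 100 mm tall, lid fixed. Origin at the centre of its underside, z up its axis. With its hidden refill (a few mm of play) it weighs 0.15 to 0.6 kg; weights are dealt afresh each time, the heaviest tin is at least 0.14 kg heavier than either other.
- tin_middle: the middle one (in y) of three look-alike tins: closed, rigid, round, turquoise with flat silver lid, 62 mm diameter, 100 mm tall, lid fixed. Origin at the centre of its underside, z up its axis. With its hidden refill (a few mm of play) it weighs 0.15 to 0.6 kg; weights are dealt afresh each time, the heaviest tin is at least 0.14 kg heavier than either other.
- tin_right: the robot's rightmost (-y) of three look-alike tins: closed, rigid, round, turquoise with flat silver lid, 62 mm diameter, 100 mm tall, lid fixed. Origin at the centre of its underside, z up its axis. With its hidden refill (a few mm of play) it weighs 0.15 to 0.6 kg; weights are dealt afresh each time, the heaviest tin is at least 0.14 kg heavier than either other.
- bowl: bystander: red terracotta bowl, 124 mm across the rim, 50 mm tall, beyond the tins; origin at the centre of its underside
- mug_grey: bystander: grey stoneware mug, 80 mm in diameter, 88 mm tall, standing to the right of the tins; its handle is on its own +y side and reaches about 35 mm out; origin at the centre of its underside
- mug_cream: bystander: cream stoneware mug, 80 mm in diameter, 88 mm tall, handle like the other's, standing on the steel coaster beyond the left tin; origin at the centre of its underside
- coaster: bystander: round stainless steel coaster, 96 mm in diameter, 5 mm thick, under the cream mug; origin at the centre of its underside
- box: bystander: fixed wooden box with a closed swing door facing the robot, 180 (x) by 200 (y) by 170 mm tall, left of the tins; origin at the centre of its underside
Mind the look-alikes: they are no part of the job. What is shaped like the tin_right but purple is not meant. What is shaped like the tin_middle but orange is not meant.

How it is judged:
By the outcome, as a careful person would: the job done as asked, in the order asked, and still so for the second after the job is handed in, while the arm keeps its last pose, push and grip.
It also fails if it takes over 72 s, if anything falls off the work surface, if the arm or the gripper's body presses on something with over 40 N, if the wrist force passes 120 N, or if a joint passes its speed limit or range.

## Working session

There is one attempt and no reset: what is moved stays moved. The work goes in short steps, Python scripts to look and compute and a tool call to move; the robot and the scene stay as the last step left them, time stands still between calls to the robot, and variables do not carry over. Pictures are saved under pics/ and viewed, and the job is handed in when it is done.

Besides the shell and the picture viewer there is one more tool, called after ">>>" by a JSON object that holds its "method" and its "body". jog_arm: Moves the arm, as the interface text tells. Its arguments: {"type":"object","properties":{"increments":{"type":"array"},"hand":{"type":"number"}},"required":["increments"]}

```bash
mkdir -p pics; ls; python3 - <<'E'
from bench import *
import cv2
s=read_state();print(s)
for n in ["side","top","wrist"]:
    c=calibration(n);print(n,c)
    im=get_image(n);cv2.imwrite(f"pics/{n}0.png",im[:,:,::-1])
E
```

```text
pics
{'clock': 0.0, 'joints': array([ 1.56258837e+00,  3.85590494e-01,  6.63156300e-03, -5.07906292e-04,
       -1.19398509e+00, -2.58610072e-01]), 'joint_vel': array([-2.56039996e-04,  2.25815798e-05, -7.09267098e-04,  5.00949108e-04,
        8.80273375e-04, -5.29848718e-05]), 'joint_efforts': array([ 1.10355199e-03, -3.92286944e+01,  1.88399577e+01,  4.18607980e+00,
       -4.56464215e-03, -6.10223818e-07]), 'position': array([164.61714898, 602.3721452 , 247.20197033]), 'ee_rot': array([ 9.91101142e-01, -1.33106417e-01, -1.00092523e-04,  1.09491726e-03]), 'contact_force': array([ 0.38380062, -0.70132056,  0.23586294]), 'wrist_torque': array([ 0.01943056, -0.01455132,  0.01987578]), 'gripper_width': 85.60110580741417}
side {'fx': 406.929203410948, 'fy': 406.929203410948, 'cx': 258.20464155924714, 'cy': 199.4530261236838, 'position': array([428.63197221, 990.46523798, 747.93310755]), 'rotation': array([-0.04069042,  0.44801223,  0.89091776, -0.06240892])}
top {'fx': 412.4991618654829, 'fy': 412.4991618654829, 'cx': 250.63472343496954, 'cy': 192.72310955197645, 'position': array([ 435.78576537,   46.55039578, 1338.56096008]), 'rotation': array([-0.03956841,  0.04688242,  0.71394629, -0.69750776])}
wrist {'fx': 338.9586839872561, 'fy': 338.9586839872561, 'cx': 253.62285266522807, 'cy': 194.76102984048148, 'hand_eye': array([[-3.62473692e-04,  9.46792732e-01,  3.21843737e-01,
         8.35267857e+01],
       [ 9.99999602e-01,  8.09756399e-05,  8.88028468e-04,
         1.91333706e-01],
       [ 8.14717397e-04,  3.21843931e-01, -9.46792385e-01,
        -1.25356847e+02],
       [ 0.00000000e+00,  0.00000000e+00,  0.00000000e+00,
         1.00000000e+00]])}
```

View pics/side0.png

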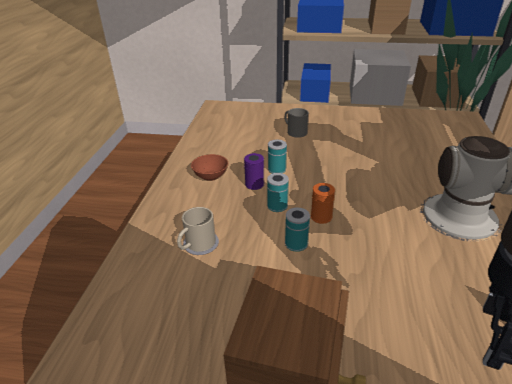

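View pics/top0.png

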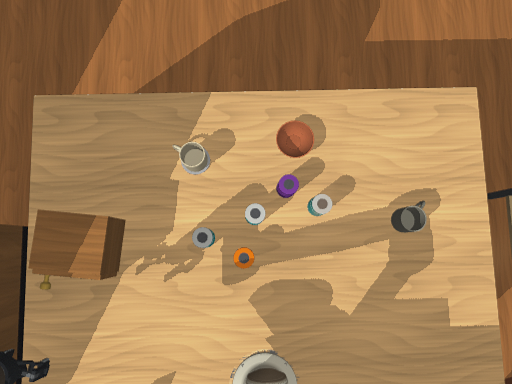

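View pics/wrist0.png

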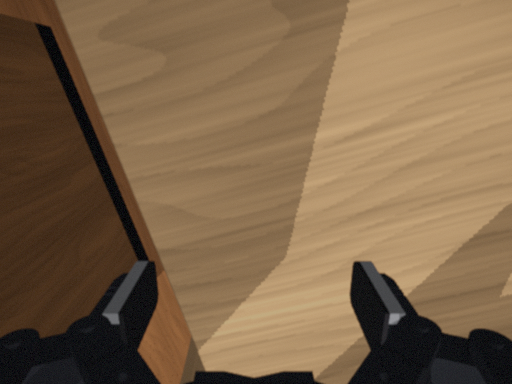

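The side view shows the tins with lids at about (297,215), (278,180) and (277,147). In the top view they are at (203,238), (255,214) and (320,205). Purple is at top (287,185) and orange at (244,258). Next I'll segment and triangulate.

```bash
cat > h.py <<'E'
import numpy as np, cv2
from scipy.spatial.transform import Rotation as R
from bench import *
def ray(c,u,v):
    d=np.array([(u-c['cx'])/c['fx'],-(v-c['cy'])/c['fy'],-1.])
    return c['position'],R.from_quat(c['rotation']).apply(d/np.linalg.norm(d))
def plane(c,u,v,z):
    p,d=ray(c,u,v);return p+d*(z-p[2])/d[2]
def proj(c,P):
    q=R.from_quat(c['rotation']).inv().apply(np.asarray(P,float)-c['position'])
    return c['cx']+c['fx']*q[0]/-q[2], c['cy']-c['fy']*q[1]/-q[2]
def tri(c1,uv1,c2,uv2):
    p,d=ray(c1,*uv1);q,e=ray(c2,*uv2)
    st=np.linalg.lstsq(np.c_[d,-e],q-p,rcond=None)[0]
    a=p+d*st[0];b=q+e*st[1];return (a+b)/2,np.linalg.norm(a-b)
E
python3 - <<'E'
import cv2,numpy as np
t=cv2.imread('pics/top0.png');s=cv2.imread('pics/side0.png')
a=cv2.resize(t[165:285,170:350],None,fx=4,fy=4,interpolation=0)
b=cv2.resize(s[130:260,230:350],None,fx=4,fy=4,interpolation=0)
cv2.imwrite('pics/ta.png',a);cv2.imwrite('pics/sb.png',b)
for n,im,roi in (('t',t,(165,285,170,350)),('s',s,(130,260,230,350))):
    hsv=cv2.cvtColor(im,cv2.COLOR_BGR2HSV)
    H,S,V=[hsv[:,:,i].astype(int) for i in range(3)]
    for nm,m in (('lid',(S<60)&(V>90)),('turq',(H>80)&(H<100)&(S>=60)),('purp',(H>125)&(H<160)&(S>80)),('orange',(H<14)&(S>190))):
        mm=np.zeros_like(im[:,:,0]);y0,y1,x0,x1=roi;mm[y0:y1,x0:x1]=m[y0:y1,x0:x1]
        k,l,st,ce=cv2.connectedComponentsWithStats(mm.astype(np.uint8))
        for i in range(1,k):
            if st[i,4]>25: print(n,nm,st[i],ce[i].round(1))
E
```

```text
t lid [182 165  27  10 179] [195.1 168.4]
t lid [312 194  20  22 329] [321.2 204. ]
t lid [245 203  21  22 273] [254.6 213.4]
t lid [192 227  21  21 265] [202.3 237.1]
t turq [308 199   7  16  57] [310.5 207.5]
t turq [208 231   7  16  29] [212.3 238.9]
t purp [277 174  22  24 301] [286.9 186.1]
s lid [268 139  19  21 141] [277.9 145.2]
s lid [267 168  22  19 190] [277.8 178.9]
s lid [286 207  24  16 200] [297.5 214.8]
s turq [268 147  18  26 398] [276.5 160.3]
s turq [268 183  20  29 483] [277.2 197.2]
s turq [285 218  24  33 572] [296.2 235.4]
s purp [244 153  20  37 600] [253.7 171.6]
s orange [311 183  23  40 603] [322.2 204.9]
```

View pics/ta.png

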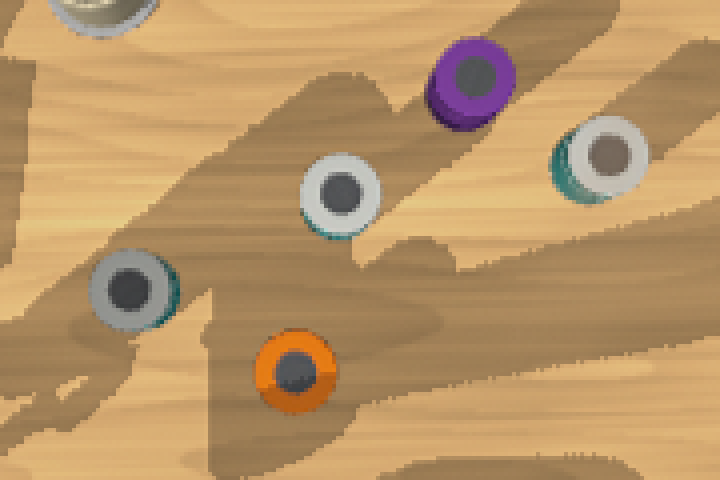

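View pics/sb.png

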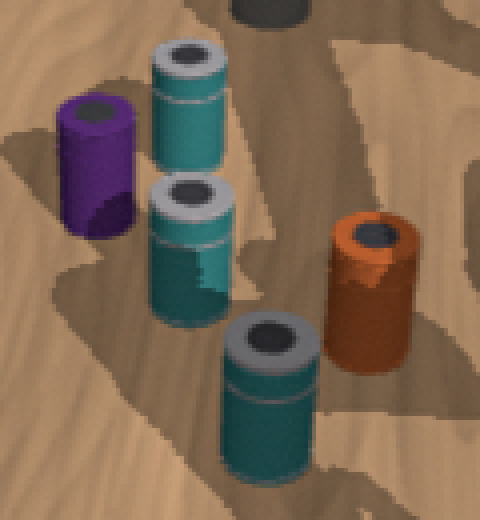

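```bash
python3 - <<'E'
from h import *
t=cv2.imread('pics/top0.png');s=cv2.imread('pics/side0.png')
T=calibration('top');S=calibration('side')
def disc(im,uv,r=7):
    # dark inner disc centroid within window
    g=cv2.cvtColor(im,cv2.COLOR_BGR2GRAY).astype(int)
    u,v=map(int,np.round(uv));w=g[v-r:v+r+1,u-r:u+r+1]
    th=(w[r-1:r+2,r-1:r+2].mean()+np.percentile(w,85))/2
    k,l,st,ce=cv2.connectedComponentsWithStats((w<th).astype(np.uint8),connectivity=4)
    i=l[r,r];return ce[i]+[u-r,v-r],st[i,4]
for n,a,b in (('L',(202,237),(297.5,214)),('M',(255,213),(277.5,178)),('R',(322,203.5),(277,143.4)),('purple',(288.5,184),(254,157.5)),('orange',(243.5,257.5),(324,188.5))):
    a2,na=disc(t,a);b2,nb=disc(s,b,5)
    if n in('purple','orange'):a2,b2=a,b
    X,e=tri(T,a2,S,b2)
    print(n,a2,na,b2,nb,X.round(1),round(e,1),plane(T,*a2,100)[:2].round(1),plane(S,*b2,100)[:2].round(1))
for n,uv,z in (('bowlrim',(295,139),50),('creammug',(193,157),93),('creamhandle',(174,149),60),('greymug',(408,219),88),('greyhandle',(424,203),50),('boxcorner',(124,219),170),('boxcorner',(108,278),170)):
    print(n,plane(T,*uv,z).round(0))
E
```

```text
L [201.85714286 237.04395604] 91 [297.63888889 213.84722222] 72 [458.7 180.1 103.8] 1.5 [458.1 180.5] [459.7 175.4]
M [254.82022472 212.94382022] 89 [277.41509434 177.62264151] 53 [527.3  20.9 103.4] 2.4 [526.4  20.8] [529.1  15.7]
R [321.80232558 203.40697674] 86 [276.8 143.2] 35 [ 551.6 -181.6  103.1] 2.8 [ 550.5 -182.2] [ 553.6 -187.4]
purple (288.5, 184) 82 (254, 157.5) 62 [612.3 -83.3 102.7] 1.4 [612.  -83.7] [613.7 -87.9]
orange (243.5, 257.5) 148 (324, 188.5) 82 [395.3  57.7 102.6] 0.8 [394.8  57.7] [395.5  54. ]
bowlrim [ 764. -115.   50.]
creammug [703. 206.  93.]
creamhandle [737. 270.  60.]
greymug [ 498. -445.   88.]
greyhandle [ 549. -514.   50.]
boxcorner [513. 392. 170.]
boxcorner [350. 434. 170.]
```

>>> {"method": "jog_arm", "body": {"increments": [[0.02,0.016,-0.005,-3],[0.06,0.05,-0.01,-6],[0.1,0.083,-0.02,-9],[0.14,0.117,-0.02,-12],[0.18,0.15,-0.02,-15.3],[0.22,0.184,-0.02,-15.3],[0.26,0.217,-0.02,-15.3],[0.3,0.25,-0.02,-15.3],[0.34,0.283,-0.02,-15.3],[0.365,0.305,-0.02,-15.3]], "hand": 1}}

```text
clock: 1.4
position: [437.0, 210.1, 267.9]
ee_rot: [1.0, -0.001, -0.0, 0.001]
contact_force: [0.2, 0.6, 0.2]
gripper_width: 85.4
```

```bash
cat >> h.py <<'E'
def wcam():
    c=dict(calibration('wrist'));s=read_state();H=c['hand_eye']
    Rw=R.from_quat(s['ee_rot'])
    c['position']=s['position']+Rw.apply(H[:3,3]);c['rotation']=(Rw*R.from_matrix(H[:3,:3])).as_quat()
    return c
def lid(im,uv,r):
    # ellipse of low-saturation bright lid ring around predicted pixel
    hsv=cv2.cvtColor(im,cv2.COLOR_RGB2HSV).astype(int)
    m=((hsv[:,:,1]<60)).astype(np.uint8)
    w=np.zeros_like(m);cv2.circle(w,tuple(int(round(x)) for x in uv),int(r),1,-1);m=m*w
    m=cv2.morphologyEx(m,cv2.MORPH_OPEN,np.ones((5,5),np.uint8))
    cs,_=cv2.findContours(m,cv2.RETR_EXTERNAL,cv2.CHAIN_APPROX_NONE)
    return cv2.fitEllipse(cv2.convexHull(max(cs,key=cv2.contourArea)))
def show(n='state'):
    s=read_state();print('t',round(s['clock'],2),'pos',s['position'].round(1),'rot',R.from_quat(s['ee_rot']).as_euler('xyz',degrees=True).round(2),'F',s['contact_force'].round(2),'w',round(s['gripper_width'],1),'vel',abs(s['joint_vel']).max().round(3))
    return s
def shift(P):
    s=read_state();return R.from_quat(s['ee_rot']).inv().apply(np.asarray(P,float)-s['position']).round(1)
E
cat > look.py <<'E'
from h import *
import sys
nm=sys.argv[1];C=wcam();show();im=get_image('wrist');cv2.imwrite(f'pics/{nm}.png',im[:,:,::-1]);np.savez(f'pics/{nm}.npz',p=C['position'],r=C['rotation'])
for n,X in (('L',(458.7,180.1,100)),('M',(527.3,20.9,100)),('R',(551.6,-181.6,100))):
    print(n,np.round(proj(C,X),1))
E
python3 look.py w1
```

```text
t 1.4 pos [437.  210.1 267.9] rot [ 1.799e+02  4.000e-02 -9.000e-02] F [0.21 0.59 0.19] w 85.4 vel 0.552
L [287.3 153.7]
M [485.8  70.1]
R [748.9  36.8]
```

View pics/w1.png

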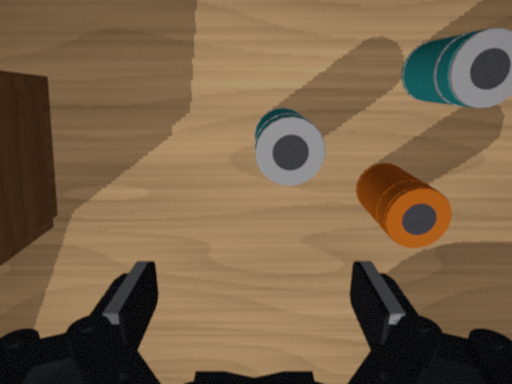

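The wrist view shows the left lid at (290,151), the middle at (488,68) and orange at (418,218), all within a few pixels of prediction. I'll move above the left tin and measure again at rest.

>>> {"method": "jog_arm", "body": {"increments": [[0.012,0.016,0,0],[0.02,0.028,0,0],[0.022,0.03,0,0],[0.022,0.03,0,0],[0.022,0.03,0,0]]}}

```text
clock: 2.08
position: [459.5, 178.7, 267.9]
ee_rot: [1.0, -0.001, -0.0, 0.001]
contact_force: [0.1, -0.4, 0.5]
gripper_width: 85.6
```

```bash
python3 look.py w2; python3 - <<'E'
from h import *
T=calibration('top')
im=cv2.imread('pics/w2.png')[:,:,::-1].copy();d=np.load('pics/w2.npz');c=dict(calibration('wrist'));c['position']=d['p'];c['rotation']=d['r']
e=lid(im,proj(c,(458.7,180.1,100)),55);print(e,plane(c,*e[0],100).round(1),plane(c,*e[0],103).round(1),tri(T,(201.86,237.04),c,e[0]))
E
```

```text
t 2.08 pos [459.5 178.7 267.9] rot [ 1.7983e+02  5.0000e-02 -1.4000e-01] F [ 0.1  -0.39  0.51] w 85.6 vel 0.002
L [251.4 178.5]
M [441.9  98.7]
R [696.4  66.9]
((254.02073669433594, 174.95278930664062), (66.4245834350586, 68.97179412841797), 93.9566421508789) [462.  177.8 100. ] [462.8 177.8 103. ] (array([458.90804458, 179.57847835,  91.66073157]), np.float64(3.9125420881213855))
```

View pics/w2.png

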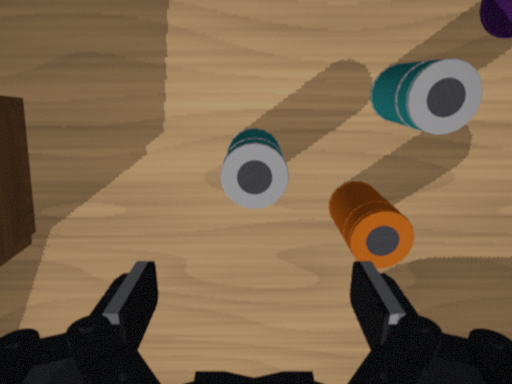

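The second view puts the left lid at (254,175), which is centred between the fingers. Its apparent size matches a top at 100 mm. The wrist gives (462,178) and the other two views (459,180), so I'll use about (461,178) and descend.

>>> {"method": "jog_arm", "body": {"increments": [[0.002,0.0,0.03,0],[0.002,0.0,0.07,0],[0.002,0.0,0.11,0],[0.002,0,0.145,0],[0.002,0,0.17,0],[0.002,0,0.19,0],[0.002,0,0.202,0],[0.002,0,0.204,0],[0.002,0,0.204,0]]}}

```text
clock: 3.25
position: [461.7, 178.5, 64.4]
ee_rot: [1.0, -0.001, 0.0, 0.001]
contact_force: [-0.1, -0.6, 0.7]
gripper_width: 85.4
```

```bash
python3 -c "
from h import *
show();im=get_image('wrist');cv2.imwrite('pics/w3.png',im[:,:,::-1])"
```

```text
t 3.25 pos [461.7 178.5  64.4] rot [ 1.7986e+02 -1.0000e-02 -1.1000e-01] F [-0.11 -0.62  0.69] w 85.4 vel 0.011
```

View pics/w3.png

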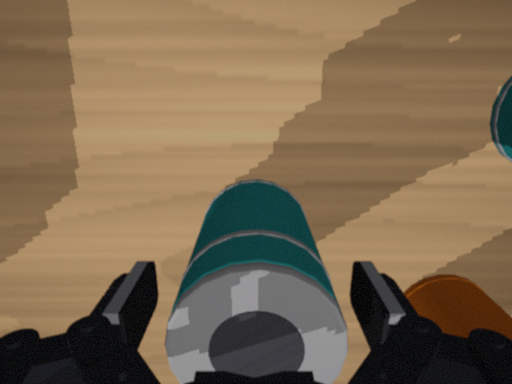

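The tin is between the pads, centred at u of about 257 against 253.5 for the jaws. Closing.

>>> {"method": "jog_arm", "body": {"increments": [[0,0.001,0,0],[0,0.001,0,0],[0,0.001,0,0],[0,0.001,0,0],[0,0.001,0,0],[0,0.001,0,0],[0,0.001,0,0]], "hand": -1}}

```text
clock: 4.18
position: [462.6, 177.9, 65.7]
ee_rot: [1.0, -0.001, 0.001, 0.0]
contact_force: [-1.2, -0.2, 5.2]
gripper_width: 60.1
```

```bash
python3 -c "
from h import *
C=wcam();show();im=get_image('wrist');cv2.imwrite('pics/w4.png',im[:,:,::-1])
print(plane(C,256,347,100))"
```

```text
t 4.17 pos [462.6 177.9  65.7] rot [ 1.7995e+02 -1.4000e-01 -1.0000e-01] F [-1.21 -0.21  5.21] w 60.1 vel 0.002
[461.13870391 176.92740206 100.        ]
```

View pics/w4.png

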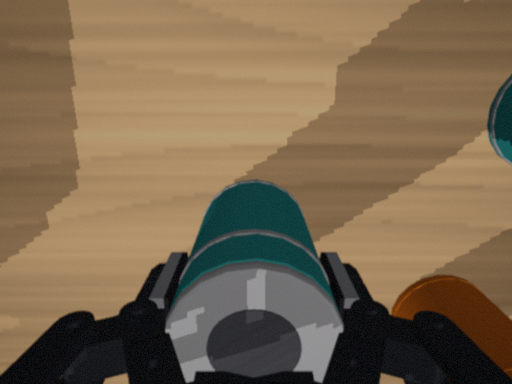

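Gripped at a width of 60. Lifting gently to heft it.

>>> {"method": "jog_arm", "body": {"increments": [[0,0,-0.004,0],[0,0,-0.014,0],[0,0,-0.028,0],[0,0,-0.042,0],[0,0,-0.052,0],[0,0,-0.058,0],[0,0,-0.06,0],[0,0,-0.06,0],[0,0,-0.06,0],[0,0,-0.06,0]]}}

```text
clock: 5.48
position: [462.3, 177.9, 125.4]
ee_rot: [1.0, -0.001, 0.001, 0.001]
contact_force: [-0.9, 0.1, -2.0]
gripper_width: 59.9
```

>>> {"method": "jog_arm", "body": {"increments": [[0,0,0,0],[0,0,0,0]]}}

```text
clock: 5.72
position: [462.2, 177.9, 125.3]
ee_rot: [1.0, -0.001, 0.001, 0.001]
contact_force: [-0.2, -0.1, -1.3]
gripper_width: 60.1
```

>>> {"method": "jog_arm", "body": {"increments": [[0,0,0,0],[0,0,0,0]]}}

```text
clock: 5.98
position: [462.2, 177.8, 125.3]
ee_rot: [1.0, -0.001, 0.001, 0.001]
contact_force: [-0.7, 1.0, -1.5]
gripper_width: 60.3
```

```bash
python3 -c "
from h import *
s=show();print(s['joint_efforts'].round(2),s['wrist_torque'])
F=[]
for i in range(4):
    im=get_image('wrist' if i%2==0 else 'side');F.append(read_state()['contact_force'])
    cv2.imwrite('pics/h1_%d.png'%i,im[:,:,::-1])
print(np.round(F,2))"
```

```text
t 5.97 pos [462.2 177.8 125.3] rot [ 1.7991e+02 -9.0000e-02 -1.0000e-01] F [-0.68  0.96 -1.54] w 60.3 vel 0.002
[ -0.   -31.25  15.01   3.41  -0.     0.  ] [ 0.00431936  0.05419745 -0.0517175 ]
[[-0.33  0.62 -1.82]
 [-0.25  0.04 -2.23]
 [-0.36  0.23 -1.61]
 [-0.09  0.24 -1.42]]
```

View pics/h1_1.png

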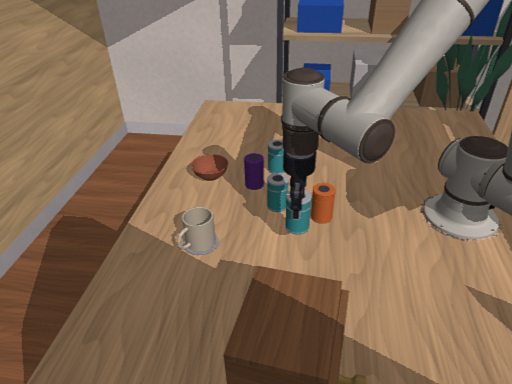

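The side view shows the left tin raised. The force is about -1.7 N against roughly +0.4 N empty, so about 0.2 kg. Setting it down again.

>>> {"method": "jog_arm", "body": {"increments": [[0,0,0.004,0],[0,0,0.014,0],[0,0,0.026,0],[0,0,0.038,0],[0,0,0.048,0],[0,0,0.054,0],[0,0,0.057,0],[0,0,0.059,0],[0,0,0.06,0],[0,0,0.06,0]]}}

```text
clock: 7.42
position: [462.5, 177.8, 65.8]
ee_rot: [1.0, -0.001, 0.001, 0.001]
contact_force: [-1.6, -1.6, 1.5]
gripper_width: 60.1
```

>>> {"method": "jog_arm", "body": {"increments": [[0,0,0,0],[0,0,0,0]]}}

```text
clock: 7.68
position: [462.5, 177.9, 65.8]
ee_rot: [1.0, -0.001, 0.001, 0.0]
contact_force: [0.4, 0.3, -1.7]
gripper_width: 59.8
```

>>> {"method": "jog_arm", "body": {"increments": [[0,0,0.0005,0],[0,0,0.001,0],[0,0,0.001,0],[0,0,0.001,0]]}}

```text
clock: 8.18
position: [462.6, 177.9, 65.7]
ee_rot: [1.0, -0.001, 0.001, 0.0]
contact_force: [-2.7, -0.2, 7.2]
gripper_width: 59.9
```

Firm contact with the plank (+7 N). Opening now, then rising.

>>> {"method": "jog_arm", "body": {"increments": [[0,0,0,0],[0,0,0,0],[0,0,0,0],[0,0,0,0],[0,0,0,0],[0,0,0,0]], "hand": 1}}

```text
clock: 8.93
position: [462.6, 177.9, 65.7]
ee_rot: [1.0, -0.001, 0.001, 0.0]
contact_force: [0.4, 0.3, -0.1]
gripper_width: 85.2
```

>>> {"method": "jog_arm", "body": {"increments": [[0,0,-0.01,0],[0,0,-0.03,0],[0,0,-0.065,0],[0,0,-0.105,0],[0,0,-0.145,0],[0,0,-0.175,0],[0,0,-0.195,0],[0,0,-0.2,0],[0,0,-0.2,0]]}}

```text
clock: 10.05
position: [461.7, 178.0, 265.6]
ee_rot: [1.0, -0.001, 0.001, 0.0]
contact_force: [0.0, -0.3, -1.2]
gripper_width: 85.7
```

```bash
python3 look.py w5; python3 - <<'E'
from h import *
im=cv2.imread('pics/w5.png')[:,:,::-1].copy();d=np.load('pics/w5.npz');c=dict(calibration('wrist'));c['position']=d['p'];c['rotation']=d['r']
for X in ((458.7,180.1,100),(527.3,20.9,100)):
    e=lid(im,proj(c,X),55);print(e,plane(c,*e[0],100).round(1))
E
```

```text
t 10.05 pos [461.7 178.  265.6] rot [ 1.7996e+02 -1.5000e-01 -9.0000e-02] F [ 0.   -0.27 -1.17] w 85.7 vel 0.02
L [251.  182.2]
M [442.4 102.5]
R [698.7  70.9]
((253.3844757080078, 178.0862579345703), (66.60611724853516, 69.0456314086914), 87.93840026855469) [462.5 178.  100. ]
((444.826904296875, 99.81884002685547), (69.6797866821289, 83.016357421875), 42.807552337646484) [529.5  19.3 100. ]
```

View pics/w5.png

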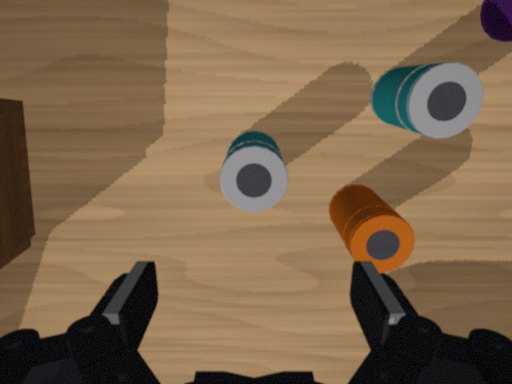

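The left tin stands upright at (253,178) in the picture, which is its old place to within 1 mm. The middle lid is at (445,100), giving (529.5,19.3). Moving above it.

>>> {"method": "jog_arm", "body": {"increments": [[0.006,0.014,0,0],[0.018,0.042,0,0],[0.034,0.08,0,0],[0.05,0.118,0,0],[0.062,0.146,0,0],[0.067,0.157,0,0],[0.068,0.159,0,0],[0.068,0.159,0,0],[0.068,0.159,0,0]]}}

```text
clock: 11.22
position: [529.1, 19.4, 265.4]
ee_rot: [1.0, -0.0, 0.001, 0.001]
contact_force: [-0.4, -0.1, 0.7]
gripper_width: 85.2
```

```bash
python3 look.py w6; python3 - <<'E'
from h import *
im=cv2.imread('pics/w6.png')[:,:,::-1].copy();d=np.load('pics/w6.npz');c=dict(calibration('wrist'));c['position']=d['p'];c['rotation']=d['r']
d5=np.load('pics/w5.npz');c5=dict(c);c5['position']=d5['p'];c5['rotation']=d5['r']
e=lid(im,proj(c,(529.5,19.3,100)),55);print(e,plane(c,*e[0],100).round(1),tri(c,e[0],c5,(444.8,99.8)))
P=plane(c,*e[0],100);print(shift([P[0],P[1],65]))
E
```

```text
t 11.22 pos [529.1  19.4 265.4] rot [ 1.7992e+02 -9.0000e-02 -2.0000e-02] F [-0.42 -0.1   0.67] w 85.2 vel 0.002
L [ 85.6 249.6]
M [251.6 180.7]
R [484.2 153.7]
((255.0362091064453, 177.48233032226562), (67.18356323242188, 69.56112670898438), 92.57660675048828) [530.3  17.9 100. ] (array([529.40821552,  17.81380717,  97.17727752]), np.float64(0.14429600119315883))
[  0.8   1.3 200.4]
```

View pics/w6.png

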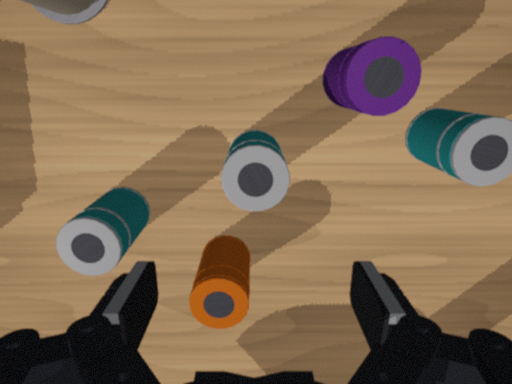

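The middle lid is at (255,177), centred between the fingers, with its height measured as 97 to 100 mm. Left is at (90,247) and right at (488,152). Descending and closing.

>>> {"method": "jog_arm", "body": {"increments": [[0.001,0.001,0.03,0],[0.001,0.001,0.07,0],[0.001,0.001,0.11,0],[0.001,0.001,0.145,0],[0.001,0.001,0.17,0],[0.001,0.001,0.188,0],[0.001,0.001,0.198,0],[0.001,0.001,0.2,0],[0.001,0.001,0.2,0]]}}

```text
clock: 12.4
position: [530.9, 18.4, 66.0]
ee_rot: [1.0, 0.0, 0.001, 0.001]
contact_force: [1.0, 0.2, 0.0]
gripper_width: 85.3
```

```bash
python3 -c "
from h import *
show();im=get_image('wrist');cv2.imwrite('pics/w7.png',im[:,:,::-1])"
```

```text
t 12.4 pos [530.9  18.4  66. ] rot [ 1.7993e+02 -1.6000e-01  1.0000e-02] F [0.99 0.18 0.04] w 85.3 vel 0.008
```

View pics/w7.png

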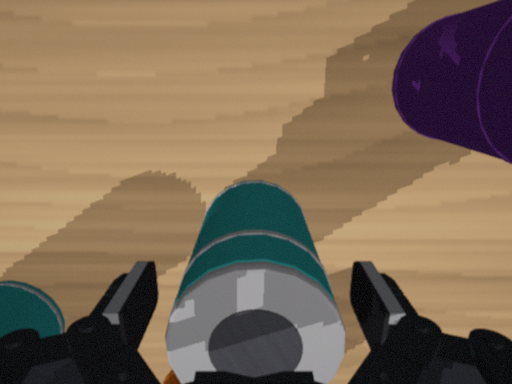

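The middle tin is centred between the pads (u of about 256). Closing, then lifting.

>>> {"method": "jog_arm", "body": {"increments": [[0,0.0005,0,0],[0,0.0005,0,0],[0,0.0005,0,0],[0,0.0005,0,0],[0,0.0005,0,0],[0,0.0005,0,0],[0,0.0005,0,0]], "hand": -1}}

```text
clock: 13.32
position: [531.7, 18.0, 67.5]
ee_rot: [1.0, 0.0, 0.003, 0.0]
contact_force: [-1.4, -0.5, 5.0]
gripper_width: 61.4
```

>>> {"method": "jog_arm", "body": {"increments": [[0,0,-0.004,0],[0,0,-0.014,0],[0,0,-0.028,0],[0,0,-0.042,0],[0,0,-0.052,0],[0,0,-0.058,0],[0,0,-0.06,0],[0,0,-0.06,0],[0,0,-0.06,0],[0,0,-0.06,0]]}}

```text
clock: 14.58
position: [531.2, 18.0, 127.1]
ee_rot: [1.0, 0.0, 0.002, 0.001]
contact_force: [-0.7, -0.3, -5.8]
gripper_width: 61.8
```

>>> {"method": "jog_arm", "body": {"increments": [[0,0,0,0],[0,0,0,0]]}}

```text
clock: 14.82
position: [531.1, 17.9, 126.9]
ee_rot: [1.0, 0.0, 0.002, 0.001]
contact_force: [-0.3, 0.8, -5.9]
gripper_width: 62.0
```

>>> {"method": "jog_arm", "body": {"increments": [[0,0,0,0],[0,0,0,0]]}}

```text
clock: 15.08
position: [531.1, 17.9, 126.9]
ee_rot: [1.0, 0.0, 0.002, 0.001]
contact_force: [-0.4, -0.3, -5.3]
gripper_width: 61.4
```

```bash
python3 -c "
from h import *
s=show();print(s['joint_efforts'].round(2),s['wrist_torque'])
F=[]
for i in range(5):
    im=get_image('wrist' if i%2==0 else 'side');F.append(read_state()['contact_force'])
    cv2.imwrite('pics/h2_%d.png'%i,im[:,:,::-1])
print(np.round(F,2))"
```

```text
t 15.07 pos [531.1  17.9 126.9] rot [ 1.7993e+02 -2.4000e-01  3.0000e-02] F [-0.35 -0.25 -5.33] w 61.4 vel 0.002
[ 0.000e+00 -3.629e+01  1.669e+01  3.970e+00 -1.000e-02  0.000e+00] [-0.01716573  0.02607808 -0.00251933]
[[ 0.43 -0.75 -6.17]
 [ 0.03  0.81 -4.56]
 [-0.11  0.38 -5.22]
 [ 0.45 -0.27 -4.54]
 [-0.81 -0.57 -6.04]]
```

View pics/h2_1.png

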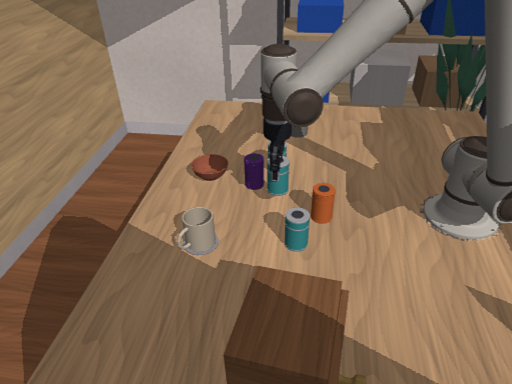

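The side view shows the middle tin up and the left one standing at (297,230). The middle pulls about 5.4 N, or roughly 0.55 kg. Setting it back.

>>> {"method": "jog_arm", "body": {"increments": [[0.0005,0,0.004,0],[0.0005,0,0.014,0],[0.0005,0,0.026,0],[0.0005,0,0.038,0],[0.0005,0,0.048,0],[0.0005,0,0.054,0],[0.0005,0,0.057,0],[0.0005,0,0.059,0],[0.0005,0,0.06,0],[0.0005,0,0.061,0]]}}

```text
clock: 16.58
position: [532.2, 18.0, 67.5]
ee_rot: [1.0, 0.001, 0.003, 0.001]
contact_force: [-5.2, 0.9, 10.6]
gripper_width: 61.3
```

>>> {"method": "jog_arm", "body": {"increments": [[0,0,0.001,0],[0,0,0.001,0],[0,0,0.001,0]]}}

```text
clock: 16.95
position: [532.2, 18.0, 67.5]
ee_rot: [1.0, 0.001, 0.003, 0.001]
contact_force: [-5.1, 0.7, 6.2]
gripper_width: 61.6
```

Firm contact (+6 N) at the same height. Releasing and rising.

>>> {"method": "jog_arm", "body": {"increments": [[0,0,0,0],[0,0,0,0],[0,0,0,0],[0,0,0,0],[0,0,0,0],[0,0,0,0]], "hand": 1}}

```text
clock: 17.7
position: [532.2, 17.9, 67.5]
ee_rot: [1.0, 0.001, 0.003, 0.001]
contact_force: [-0.1, -0.3, -0.5]
gripper_width: 85.4
```

>>> {"method": "jog_arm", "body": {"increments": [[0,0,-0.01,0],[0,0,-0.03,0],[0,0,-0.065,0],[0,0,-0.105,0],[0,0,-0.145,0],[0,0,-0.175,0],[0,0,-0.195,0],[0,0,-0.2,0],[0,0,-0.2,0]]}}

```text
clock: 18.82
position: [530.8, 18.2, 267.3]
ee_rot: [1.0, 0.001, 0.003, 0.001]
contact_force: [0.9, 0.2, -0.6]
gripper_width: 85.2
```

```bash
python3 look.py w8; python3 - <<'E'
from h import *
im=cv2.imread('pics/w8.png')[:,:,::-1].copy();d=np.load('pics/w8.npz');c=dict(calibration('wrist'));c['position']=d['p'];c['rotation']=d['r']
for X in ((462.5,178,100),(530.,18,100),(554,-184,100)):
    e=lid(im,proj(c,X),45);P=plane(c,*e[0],100);print(e,P.round(1),shift([P[0],P[1],265]))
E
```

```text
t 18.82 pos [530.8  18.2 267.3] rot [ 1.7994e+02 -3.0000e-01  7.0000e-02] F [ 0.92  0.22 -0.56] w 85.2 vel 0.02
L [ 85.5 250.7]
M [250.3 182.6]
R [480.8 156.2]
((88.44400787353516, 246.99916076660156), (56.588172912597656, 66.90064239501953), 114.19878387451172) [462.7 176.6 100. ] [ -67.7 -158.6    1.2]
((253.52694702148438, 178.31942749023438), (66.53277587890625, 68.9133529663086), 98.45474243164062) [531.3  18.  100. ] [0.7 0.1 1.7]
((483.6494445800781, 153.5330810546875), (63.67839813232422, 77.92728424072266), 52.424354553222656) [ 554.  -183.6  100. ] [ 23.2 201.8   2.1]
```

View pics/w8.png

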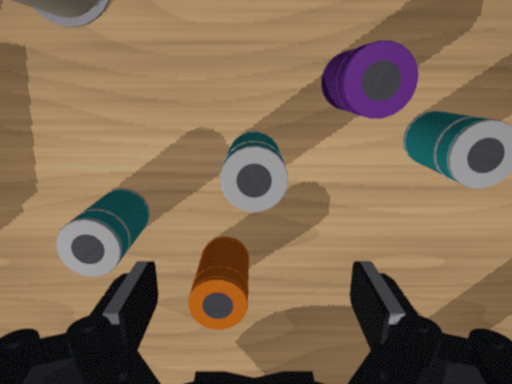

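The middle tin is back within 1 mm, at (254,178). The right lid at (484,154) gives (554,-184). Moving over it.

>>> {"method": "jog_arm", "body": {"increments": [[0.002,0.016,0,0],[0.006,0.05,0,0],[0.011,0.095,0,0],[0.016,0.14,0,0],[0.02,0.176,0,0],[0.023,0.196,0,0],[0.023,0.202,0,0],[0.023,0.202,0,0],[0.023,0.202,0,0]]}}

```text
clock: 20.0
position: [553.8, -182.9, 267.2]
ee_rot: [1.0, 0.001, 0.002, 0.001]
contact_force: [0.3, -0.8, 0.2]
gripper_width: 85.4
```

```bash
python3 look.py w9; python3 - <<'E'
from h import *
im=cv2.imread('pics/w9.png')[:,:,::-1].copy();d=np.load('pics/w9.npz');c=dict(calibration('wrist'));c['position']=d['p'];c['rotation']=d['r']
d5=np.load('pics/w8.npz');c5=dict(c);c5['position']=d5['p'];c5['rotation']=d5['r']
e=lid(im,proj(c,(554,-184,100)),55);P=plane(c,*e[0],100);print(e,P.round(1),tri(c,e[0],c5,(483.6,153.5)),shift([P[0],P[1],65]))
E
```

```text
t 20.0 pos [ 553.8 -182.9  267.2] rot [ 1.7993e+02 -2.3000e-01  1.5000e-01] F [ 0.31 -0.77  0.16] w 85.4 vel 0.004
L [-115.5  271. ]
M [ 32. 206.]
R [251.8 181.1]
((256.0419006347656, 177.9823760986328), (66.3948974609375, 68.87335968017578), 88.6390151977539) [ 554.5 -185.4  100. ] (array([ 553.59262034, -185.40632853,   97.29210143]), np.float64(0.22800132068725684)) [ -0.3   2.2 202.3]
```

View pics/w9.png

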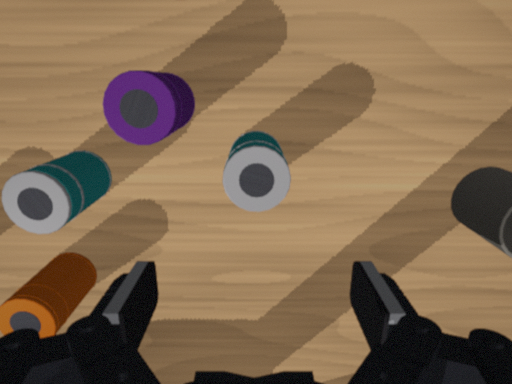

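The right lid is at (256,178), and purple and the grey mug are well clear. Descending.

>>> {"method": "jog_arm", "body": {"increments": [[0.0,0.002,0.03,0],[0.0,0.002,0.07,0],[0.0,0.002,0.11,0],[0.0,0.002,0.145,0],[0.0,0.002,0.17,0],[0.0,0.002,0.188,0],[0.0,0.002,0.199,0],[0.0,0.002,0.201,0],[0.0,0.002,0.201,0]]}}

```text
clock: 21.18
position: [555.3, -185.0, 66.9]
ee_rot: [1.0, 0.002, 0.003, 0.001]
contact_force: [-0.0, -0.2, 0.2]
gripper_width: 85.2
```

```bash
python3 -c "
from h import *
show();im=get_image('wrist');cv2.imwrite('pics/w10.png',im[:,:,::-1])"
```

```text
t 21.18 pos [ 555.3 -185.    66.9] rot [179.91  -0.31   0.18] F [-0.03 -0.23  0.24] w 85.2 vel 0.007
```

View pics/w10.png

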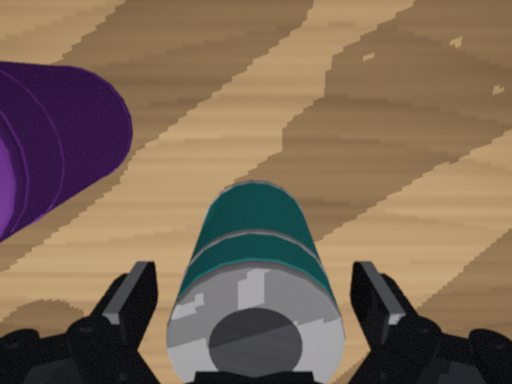

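The right tin is centred (u of about 256). Closing and lifting.

>>> {"method": "jog_arm", "body": {"increments": [[0,0.0005,0,0],[0,0.0005,0,0],[0,0.0005,0,0],[0,0.0005,0,0],[0,0.0005,0,0],[0,0.0005,0,0],[0,0.0005,0,0]], "hand": -1}}

```text
clock: 22.1
position: [556.2, -185.6, 68.4]
ee_rot: [1.0, 0.002, 0.004, 0.001]
contact_force: [-0.3, 1.3, 5.0]
gripper_width: 62.2
```

>>> {"method": "jog_arm", "body": {"increments": [[0,0,-0.004,0],[0,0,-0.014,0],[0,0,-0.028,0],[0,0,-0.042,0],[0,0,-0.052,0],[0,0,-0.058,0],[0,0,-0.06,0],[0,0,-0.06,0],[0,0,-0.06,0],[0,0,-0.06,0]]}}

```text
clock: 23.35
position: [555.5, -185.5, 128.0]
ee_rot: [1.0, 0.002, 0.004, 0.001]
contact_force: [0.5, 0.1, -2.8]
gripper_width: 62.0
```

>>> {"method": "jog_arm", "body": {"increments": [[0,0,0,0],[0,0,0,0]]}}

```text
clock: 23.6
position: [555.4, -185.5, 127.9]
ee_rot: [1.0, 0.002, 0.004, 0.001]
contact_force: [-0.0, -0.1, -2.8]
gripper_width: 61.8
```

>>> {"method": "jog_arm", "body": {"increments": [[0,0,0,0],[0,0,0,0]]}}

```text
clock: 23.85
position: [555.5, -185.5, 127.9]
ee_rot: [1.0, 0.002, 0.004, 0.001]
contact_force: [-0.7, -0.4, -2.4]
gripper_width: 61.6
```

```bash
python3 -c "
from h import *
s=show()
F=[]
for i in range(5):
    im=get_image('wrist' if i%2==0 else 'side');F.append(read_state()['contact_force'])
    cv2.imwrite('pics/h3_%d.png'%i,im[:,:,::-1])
print(np.round(F,2))"
```

```text
t 23.85 pos [ 555.5 -185.5  127.9] rot [179.89  -0.4    0.2 ] F [-0.74 -0.43 -2.37] w 61.6 vel 0.001
[[-0.11 -0.38 -3.08]
 [-0.42 -0.33 -3.34]
 [-0.03 -0.41 -2.92]
 [ 0.61  0.5  -2.6 ]
 [-0.37  0.62 -2.95]]
```

View pics/h3_1.png

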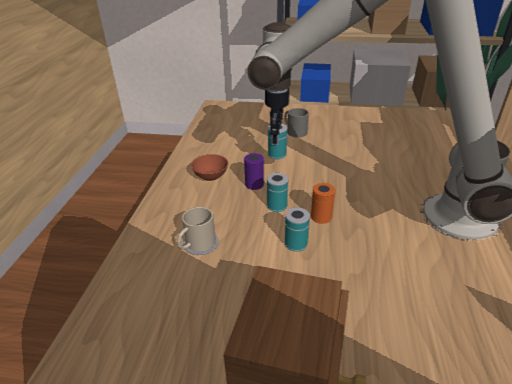

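The right tin pulls about 2.8 N (0.29 kg), so the middle one is clearly heaviest. The side view shows the right tin up and the other two standing. Setting it back.

>>> {"method": "jog_arm", "body": {"increments": [[0.0005,0,0.004,0],[0.0005,0,0.014,0],[0.0005,0,0.026,0],[0.0005,0,0.038,0],[0.0005,0,0.048,0],[0.0005,0,0.054,0],[0.0005,0,0.057,0],[0.0005,0,0.059,0],[0.0005,0,0.06,0],[0.0005,0,0.061,0]]}}

```text
clock: 25.35
position: [556.6, -185.6, 68.4]
ee_rot: [1.0, 0.002, 0.004, 0.001]
contact_force: [-3.5, 1.6, 9.0]
gripper_width: 61.1
```

>>> {"method": "jog_arm", "body": {"increments": [[0,0,0.001,0],[0,0,0.001,0],[0,0,0.001,0]]}}

```text
clock: 25.72
position: [556.6, -185.6, 68.4]
ee_rot: [1.0, 0.002, 0.004, 0.001]
contact_force: [-3.1, 1.5, 5.7]
gripper_width: 61.9
```

>>> {"method": "jog_arm", "body": {"increments": [[0,0,0,0],[0,0,0,0],[0,0,0,0],[0,0,0,0],[0,0,0,0],[0,0,0,0]], "hand": 1}}

```text
clock: 26.48
position: [556.6, -185.6, 68.4]
ee_rot: [1.0, 0.002, 0.004, 0.001]
contact_force: [-0.5, -0.2, 0.0]
gripper_width: 85.3
```

>>> {"method": "jog_arm", "body": {"increments": [[0,0,-0.01,0],[0,0,-0.03,0],[0,0,-0.065,0],[0,0,-0.105,0],[0,0,-0.145,0],[0,0,-0.175,0],[0,0,-0.195,0],[0,0,-0.2,0],[0,0,-0.2,0]]}}

```text
clock: 27.6
position: [554.7, -185.0, 268.3]
ee_rot: [1.0, 0.002, 0.004, 0.001]
contact_force: [1.2, 0.7, -1.3]
gripper_width: 85.1
```

```bash
python3 look.py w11; python3 - <<'E'
from h import *
im=cv2.imread('pics/w11.png')[:,:,::-1].copy();d=np.load('pics/w11.npz');c=dict(calibration('wrist'));c['position']=d['p'];c['rotation']=d['r']
e=lid(im,proj(c,(554,-184,100)),55);P=plane(c,*e[0],100);print(e,P.round(1))
print(shift([530.8,18,267]))
E
```

```text
t 27.6 pos [ 554.7 -185.   268.3] rot [179.87  -0.46   0.23] F [ 1.23  0.71 -1.29] w 85.1 vel 0.019
L [-117.1  271.7]
M [ 30.4 207. ]
R [249.4 182.4]
((253.71530151367188, 178.41514587402344), (66.13553619384766, 68.49967193603516), 85.8391342163086) [ 555.3 -185.5  100. ]
[ -22.9 -203.    -0. ]
```

View pics/w11.png

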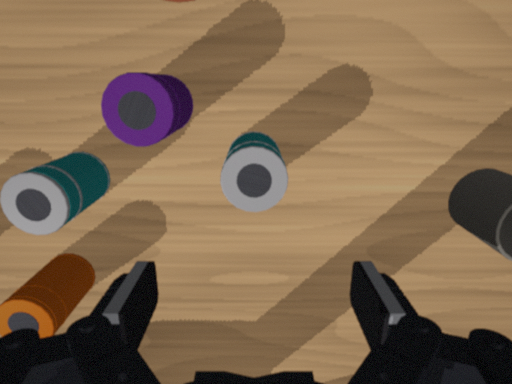

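The right tin is back within 1 mm, at (254,178). Returning to the middle tin.

>>> {"method": "jog_arm", "body": {"increments": [[-0.002,-0.016,0,0],[-0.006,-0.05,0,0],[-0.011,-0.095,0,0],[-0.016,-0.14,0,0],[-0.02,-0.176,0,0],[-0.023,-0.197,0,0],[-0.023,-0.203,0,0],[-0.023,-0.203,0,0],[-0.023,-0.203,0,0]]}}

```text
clock: 28.78
position: [530.7, 17.4, 266.8]
ee_rot: [1.0, 0.002, 0.003, 0.001]
contact_force: [-0.4, -0.0, 0.6]
gripper_width: 85.8
```

```bash
python3 look.py w12; python3 - <<'E'
from h import *
im=cv2.imread('pics/w12.png')[:,:,::-1].copy();d=np.load('pics/w12.npz');c=dict(calibration('wrist'));c['position']=d['p'];c['rotation']=d['r']
e=lid(im,proj(c,(531,18,100)),55);P=plane(c,*e[0],100);print(e,P.round(1),shift([P[0],P[1],67]))
E
```

```text
t 28.77 pos [530.7  17.4 266.8] rot [179.87  -0.36   0.18] F [-0.41 -0.01  0.62] w 85.8 vel 0.007
L [ 83.8 250.9]
M [249.2 182.8]
R [479.8 156.7]
((252.32652282714844, 178.4229736328125), (66.51400756835938, 69.36637115478516), 99.79169464111328) [531.4  18.1 100. ] [ -0.6  -1.3 199.8]
```

>>> {"method": "jog_arm", "body": {"increments": [[0.0,-0.001,0.03,0],[0.0,-0.001,0.07,0],[0.0,-0.001,0.11,0],[0.0,-0.001,0.145,0],[0.0,-0.001,0.17,0],[0.0,-0.001,0.188,0],[0.0,-0.001,0.198,0],[0.0,-0.001,0.2,0],[0.0,-0.001,0.2,0]]}}

```text
clock: 29.95
position: [532.4, 17.7, 67.4]
ee_rot: [1.0, 0.001, 0.004, 0.001]
contact_force: [0.3, -0.2, 0.3]
gripper_width: 85.2
```

>>> {"method": "jog_arm", "body": {"increments": [[0,0,0,0],[0,0,0,0],[0,0,0,0],[0,0,0,0],[0,0,0,0],[0,0,0,0],[0,0,0,0]], "hand": -1}}

```text
clock: 30.82
position: [533.3, 18.0, 68.7]
ee_rot: [1.0, 0.002, 0.005, 0.001]
contact_force: [-1.4, -1.0, 6.3]
gripper_width: 61.5
```

>>> {"method": "jog_arm", "body": {"increments": [[0,0,-0.004,0],[0,0,-0.014,0],[0,0,-0.032,0],[0,0,-0.054,0],[0,0,-0.076,0],[0,0,-0.096,0],[0,0,-0.11,0],[0,0,-0.118,0],[0,0,-0.12,0],[0,0,-0.12,0]]}}

```text
clock: 32.08
position: [531.7, 18.1, 188.1]
ee_rot: [1.0, 0.002, 0.004, 0.001]
contact_force: [0.3, -0.2, -6.4]
gripper_width: 61.4
```

>>> {"method": "jog_arm", "body": {"increments": [[0,0,0,0],[0,0,0,0],[0,0,0,0],[0,0,0,0],[0,0,0,0],[0,0,0,0],[0,0,0,0],[0,0,0,0]]}}

```text
clock: 33.08
position: [531.7, 18.1, 188.1]
ee_rot: [1.0, 0.002, 0.004, 0.001]
contact_force: [0.3, -0.9, -5.9]
gripper_width: 61.6
```

```bash
python3 -c "
from h import *
show();F=[]
for n in ('side','top','wrist'):
    im=get_image(n);F.append(read_state()['contact_force'][2]);cv2.imwrite(f'pics/f_{n}.png',im[:,:,::-1])
show();print(np.round(F,2))
# underside edge in the side view: turquoise region near column of the tin at y=18,x=531
S=calibration('side');im=cv2.imread('pics/f_side.png');hsv=cv2.cvtColor(im,cv2.COLOR_BGR2HSV).astype(int)
m=((hsv[:,:,0]>80)&(hsv[:,:,0]<100)&(hsv[:,:,1]>60));m[:,:240]=0;m[:,340:]=0;m[:100]=0;m[260:]=0
k,l,st,ce=cv2.connectedComponentsWithStats(m.astype(np.uint8))
print([list(s) for s in st[1:] if s[4]>60])
for z in (110,120,130):print(z,np.round(proj(S,(531.5,18,z)),1),np.round(proj(S,(531.5,49,z)),1))
"
```

```text
t 33.08 pos [531.7  18.1 188.1] rot [179.91  -0.49   0.18] F [ 0.28 -0.85 -5.88] w 61.6 vel 0.002
t 33.23 pos [531.7  18.1 188.1] rot [179.91  -0.49   0.18] F [ 0.01  0.16 -5.45] w 61.2 vel 0.002
[-5.28 -5.19 -5.45]
[[np.int32(267), np.int32(145), np.int32(22), np.int32(33), np.int32(479)], [np.int32(285), np.int32(219), np.int32(24), np.int32(32), np.int32(575)]]
110 [276.5 175.1] [275.3 181.1]
120 [276.6 172.1] [275.3 178.1]
130 [276.6 169.2] [275.4 175.1]
```

View pics/f_side.png

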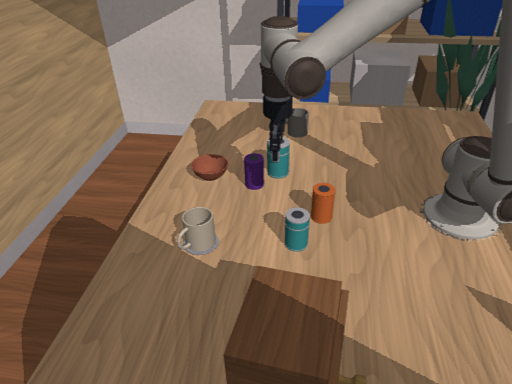

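View pics/f_wrist.png

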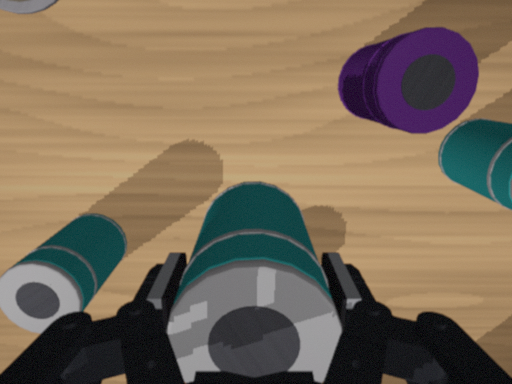

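The side view puts the tin's bottom edge at row 178, which means its underside is at about 120 mm. It is upright and still, and the left and right tins are standing. Handing in.

```bash
python3 -c "
from bench import *
print(job_done())"
```

```text
the job is handed in; nothing more can be done
None
```

I hefted the tins in the order asked (left, middle, right), and the middle one is the heaviest. I handed the job in at about 33 s, still holding it up.

| Tin | Pull when lifted | Weight, roughly | Put back within (wrist camera) |
|---|---|---|---|
| Left | 1.7 N | 0.2 kg | 1 mm |
| Middle | 5.4 N | 0.55 kg | 1 mm |
| Right | 2.8 N | 0.3 kg | 1 mm |

**Last checks:**
- **Held tin:** the side view puts its underside about 120 mm above the plank. The tool was tilted 0.5° and the arm was still, with a pull of about 5.4 N.
- **Other tins:** the wrist view showed the left and right tins standing in their places.
- **Other things:** I never touched the bowl, mugs, coaster, box or the two look-alikes.

**Disagreements:** the fixed cameras and the wrist camera differed by 2 to 4 mm on where the tins stand, and I used the wrist camera. Heights taken from two views came out at 97 to 104 mm for the 100 mm lids, apart from one poor pairing that gave 92 mm. The force reading is noisy by about 1 N, well under the gap between the middle tin and the others.

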